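Shut the cassette warming tank and start it

ROBOT

A 7-joint arm with a two-finger parallel gripper is mounted at the origin on the work surface. World frame = base frame: x ahead of the robot, y to its left, z up, the work surface at z = 0. Lengths are in mm, angles in rad, forces in N, time in s.
With the tool pointing down it reaches from about 425 to 1025 mm from the base axis. Payload 9.4 kg.
Tool frame: the origin (TCP) lies at the very end of the fingers, on their centre line; the grasp point (between the pads) lies 19 mm behind it; z points along the fingers, y is the line along which they close (so a half turn about z gives the same grasp; the last joint's range is limited). The gripper opens to 85 mm and grips with 20 to 120 N. Pads are 22 mm wide; open, the fingers measure 114 mm over their backs; the gripper's body (76 mm by 85 mm) begins 54 mm behind the grasp point. The pads swing forward as they close: fully open they stand 13 mm farther back than shut.
Start: joints at [1.059, 0.599, -0.003, 1.599, 0.002, 0.943, -0.08], TCP at [305.382, -657.545, 231.275] pointing down, gripper open.
Joint ranges: [-2.57, 2.57], [-0.35, 1.97], [-1.29, 1.29], [0.11, 2.56], [-1.05, 4.19], [0.11, 1.86], [-2.63, 2.63]. Speed limits (rad/s): [2.22, 2.22, 3.01, 3.01, 3.14, 3.14, 3.14].

INTERFACE

Orientations are given as a unit quaternion [x, y, z, w].
In Python, from plant import env gives the robot as it stands. Calls block until the motion is done:
- env.move_pose(position, orientation): joint-space move of the TCP to a pose.
- env.move_l(position, orientation=None, feed=150): straight line of the TCP; orientation=None keeps the orientation; feed is the mean speed in mm/s.
- env.goto_joints(angles): joint-space move.
- env.open() and env.grasp(): open the fingers fully, or close them until they stop; the grip force is fixed at half the most.
- env.pause(seconds).
- env.ik(position, orientation): joint angles nearest the present ones, or None.
- env.read_state(): the state.
- env.snapshot(name): name is "scene" or "top" or "wrist"; returns the picture (420x560x3 uint8, red, green, blue); there is no depth.
- env.get_calibration(name): a dict with "mtx" (3x3 intrinsics, pixels), "rvec" (rotation vector, rad) and "tvec" (3), from world to camera coordinates, as OpenCV has them; the wrist camera has in their place "T_tool_cam" (4x4, takes a point from camera to tool coordinates, whose origin is the TCP and whose axes are the flange's). Camera axes: x right, y down, z forward; pixel columns grow to the right and rows downward; lengths in mm; the calibration is good to about 2 mm. The wrist camera is an equidistant fisheye: a pixel r from the principal point sees the ray r / f radians off the axis. A picture is of the moment at which its call begins: read the wrist's pose just before it. get_calibration takes no time and is no camera call.
A pose or a line that the arm cannot do raises env.MotionError and nothing moves.
- env.close_job(): hands the job in; it is judged then, once.
The state is a dict: "clock": time; "joint_positions": joint angles; "qvel": joint speeds; "joint_efforts": joint torques, N m; "position": TCP position; "tool_rot": TCP orientation; "force": force on the tool from outside, world axes, zero at the start; "moment": the same for the moment, N m; "grip_width": finger opening in mm; "gripper_force": force on a finger pad.
Only numpy, scipy, OpenCV 4.12 (cv2) and the standard library are available. Lean on these libraries where they do the work, as an engineer would, in place of code of your own. Each camera call takes 0.05 s, during which the arm holds its last target. There are 200 camera calls.

TASK

With the fingertips, gently push the half-open lid of the cassette warming tank down until it is fully shut, without slamming it. Then lightly press the green start button on the control panel until it is down, let it come back up and withdraw. Leave the yellow and blue buttons, the specimen pot, the loose cassette and the slide box alone; nothing is to be picked up.

Things in the scene. Friction and masses are not known exactly. Their poses are not given: they have to be found in the camera images.
- tank: Fixed white warming tank standing on the bench, 210 (x) x 250 (y) x 110 mm high, open on top under its lid, steel-lined with cassettes inside. Origin: centre of its underside; z up, +x points to the hinge side (away from the robot at yaw 0).
- lid_hinge (a point): Middle of the lid's hinge line on the tank's far top rim (x = +105 mm, z = 113 mm in the tank's frame). Its axes are the tank's; the hinge line is its y axis. It does not turn with the lid.
- lid_patch (a point): Centre of the blue touch patch (45 x 100 mm) on the outer (upper) face of the lid, near the edge opposite the hinge. It turns with the lid: z is the lid's outward normal, x points to the hinge. In the lid it lies 177.5 mm from the hinge line along the lid and 16 mm above the lid's lower face, which holds the hinge line.
- lid (a joint): Angle of the tank's grey lid (210 x 250 x 16 mm, 0.4 kg): 0 shut flat on its gasket against a hard stop, positive raised, stop at 1.2 rad; starts half open at 0.45 to 0.95. A stiff friction hinge keeps it where it is left; a push of about 2 to 8 N near the free edge moves it down. Over 60 N on it is too rough, as is closing faster than 2 rad/s.
- panel: Fixed grey control panel lying on the bench, 110 x 200 x 35 mm high, white top face. Three round push buttons stand in a row along its y axis, 55 mm apart, in an order that changes. Origin: centre of its underside, z up.
- green_top (a point): Centre of the top face of the green start button (28 mm across, pressed straight down). It moves with the button.
- green (a joint): Travel of the green button, m: 0 up, 0.006 fully down, spring return; starts to move at about 1.5 N, needs about 5 N to reach the bottom. It counts as pressed from 0.004. More than 25 N on it is too rough.
- yellow_top (a point): Centre of the top face of the yellow button, same size; not to be pressed.
- yellow (a joint): Travel of the yellow button, m, as the green one's.
- blue_top (a point): Centre of the top face of the blue button, same size; not to be pressed.
- blue (a joint): Travel of the blue button, m, as the green one's.
- pot: Loose specimen pot with orange cap, 44 mm across, 58 mm high, 80 g, standing beyond the panel. Origin: centre of its underside.
- cassette: Loose yellow tissue cassette lying on the bench on the robot's side of the panel, 40 x 28 x 12 mm, 20 g. Origin: centre of its underside.
- slidebox: Loose blue slide box lying on the bench on the robot's side of the tank, 75 x 90 x 34 mm, 250 g. Origin: centre of its underside.
Not all that is in view belongs to the job. What is shaped like the slidebox but white is not meant. Leave any turquoise look-alike of the pot alone.

How it is judged:
By the outcome, as a careful person would: the job done as asked, in the order asked, and still so for the second after the job is handed in, with the robot touching nothing.
It also fails if it takes over 42 s, if anything falls off the work surface, if the arm or the gripper's body presses on something with over 40 N, if the wrist force passes 120 N, or if a joint passes its speed limit or range.

## Working session

There is one attempt and no reset: what is moved stays moved. The work goes in short steps, each a Python script; the robot and the scene stay as the last script left them, time stands still between calls to the robot, and variables do not carry over. Pictures are saved under pics/ and viewed, at most 10 in all, crops included, and the job is handed in when it is done.

```bash
ls; mkdir -p pics; python3 - <<'E'
from plant import env
import cv2
for n in("scene","top"):
    im=env.snapshot(n); cv2.imwrite(f"pics/{n}0.png",im[:,:,::-1])
    print(n,env.get_calibration(n))
s=env.read_state();print(s["clock"],s["tool_rot"],s["force"])
E
```

```text
pics
scene {'mtx': array([[382.24536079,   0.        , 271.03291006],
       [  0.        , 382.24536079, 207.35040653],
       [  0.        ,   0.        ,   1.        ]]), 'rvec': array([ 0.24424644,  2.85505826, -1.14630382]), 'tvec': array([506.22321143,  30.47616873, 935.90450563])}
top {'mtx': array([[387.93629414,   0.        , 280.61717214],
       [  0.        , 387.93629414, 208.41722712],
       [  0.        ,   0.        ,   1.        ]]), 'rvec': array([ 2.14511676, -2.20510792,  0.08126754]), 'tvec': array([7.19581664e-01, 5.20221347e+02, 9.10535079e+02])}
0.1 [ 9.76457482e-01  2.15708849e-01 -2.17020377e-04 -6.56898912e-04] [ 0.87775721 -0.19782417 -0.12200899]
```

View pics/scene0.png

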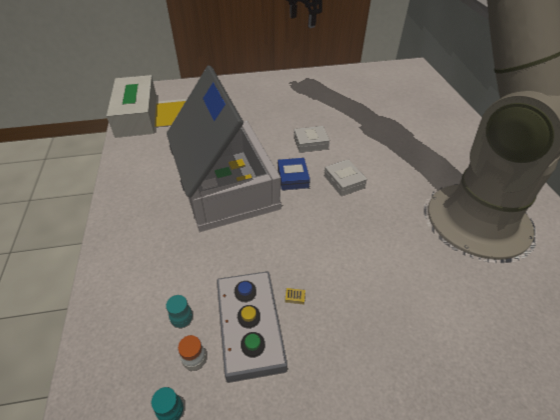

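View pics/top0.png

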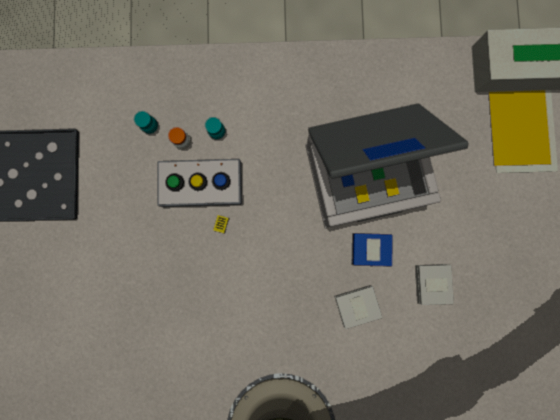

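The scene view shows the lid half open with its blue patch at (214,102), the slide box at (293,173), and the buttons blue (245,290), yellow (249,315) and green (252,343). In the top view the patch is at (394,150), and the buttons are green (174,182), yellow (197,181) and blue (221,181). There is one other green thing, the label on the white box at scene (130,94) / top (540,52). The start button is the round one on the panel, in line with yellow and blue.

```bash
cat > vis.py <<'E'
import numpy as np, cv2
from plant import env
def proj(n):
    c=env.get_calibration(n); R=cv2.Rodrigues(c["rvec"])[0]
    return c["mtx"]@np.c_[R,c["tvec"]]
def tri(a,b):
    X=cv2.triangulatePoints(proj("scene"),proj("top"),np.float64(a).reshape(-1,2).T,np.float64(b).reshape(-1,2).T)
    X=(X[:3]/X[3]).T
    def err(n,p):
        q=np.c_[X,np.ones(len(X))]@proj(n).T; return np.linalg.norm(q[:,:2]/q[:,2:]-np.reshape(p,(-1,2)),axis=1)
    return X,err("scene",a),err("top",b)
H={"green":(45,85),"yellow":(20,33),"blue":(108,130)}
def blob(im,col,near,smin=120,vmin=40):
    h=cv2.cvtColor(im,cv2.COLOR_RGB2HSV); lo,hi=H[col]
    m=cv2.inRange(h,(lo,smin,vmin),(hi,255,255))
    cs=cv2.findContours(m,cv2.RETR_EXTERNAL,cv2.CHAIN_APPROX_NONE)[0]
    return max((c for c in cs if cv2.pointPolygonTest(c,near,True)>-6),key=cv2.contourArea)
def cen(c):
    m=cv2.moments(c); return m["m10"]/m["m00"],m["m01"]/m["m00"]
E
python3 - <<'E'
from vis import *
np.set_printoptions(precision=1,suppress=True)
S=cv2.imread("pics/scene0.png")[:,:,::-1].copy();T=cv2.imread("pics/top0.png")[:,:,::-1].copy()
for c,a,b in(("green",(252,343),(174,182)),("yellow",(249,315),(197,181)),("blue",(245,290),(221,181))):
    A,B=blob(S,c,a),blob(T,c,b); print(c,cen(A),cen(B),cv2.boundingRect(A),cv2.boundingRect(B),*tri(cen(A),cen(B)))
A,B=blob(S,"blue",(214,102)),blob(T,"blue",(394,150))
qa=cv2.approxPolyN(A,4).reshape(-1,2);qb=cv2.approxPolyN(B,4).reshape(-1,2)
print(cen(A),cen(B),*tri(cen(A),cen(B)));print(qa.tolist(),qb.tolist())
a=cv2.resize(S[60:150,150:270],None,fx=4,fy=4);b=cv2.resize(T[100:190,300:480],None,fx=4,fy=4)[:,:,:]
c=cv2.resize(S[270:380,210:300],None,fx=3.27,fy=3.27)[:360,:]
im=np.hstack([a[:, :],c]);im=cv2.resize(im,(770,int(im.shape[0]*770/im.shape[1])));cv2.imwrite("pics/crop.png",im[:,:,::-1])
E
```

```text
green (251.92630385487527, 340.7732426303855) (172.72043010752685, 181.1274961597542) (245, 334, 15, 14) (167, 175, 13, 13) [[587.5 236.1  56. ]] [0.3] [0.2]
yellow (248.0654761904762, 313.1210317460317) (196.21680216802167, 180.39430894308944) (241, 306, 15, 16) (190, 174, 13, 14) [[587.7 181.5  54.7]] [0.4] [0.3]
blue (244.38587848932673, 287.01313628899834) (219.81368267831147, 179.7088791848617) (238, 282, 14, 11) (214, 174, 13, 13) [[587.6 126.   56.4]] [0.3] [0.3]
(213.6005291005291, 101.0079365079365) (392.97655847501284, 148.48093766099947) [[ 601.7 -220.2  261.6]] [0.4] [0.5]
[[225, 103], [214, 120], [203, 98], [213, 82]] [[425, 148], [370, 160], [362, 149], [414, 137]]
```

View pics/crop.png

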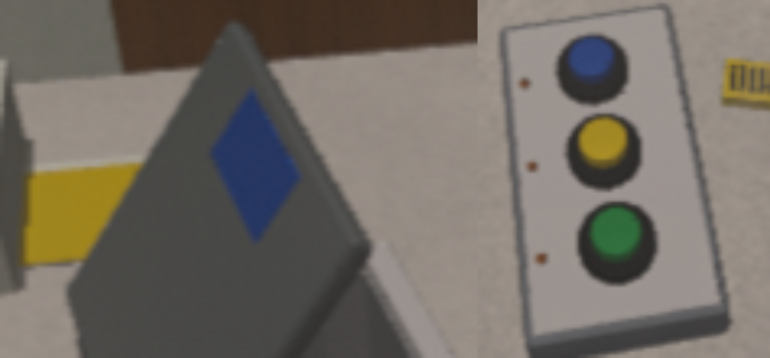

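```bash
python3 - <<'E'
from vis import *
from scipy.optimize import brentq
np.set_printoptions(precision=1,suppress=True)
# order: free+y, free-y, hinge-y, hinge+y
X,e1,e2=tri([[225,103],[213,82],[203,98],[214,120]],[[370,160],[425,148],[414,137],[362,149]])
print(X,e1,e2); y=(X[0]+X[3]-X[1]-X[2])/2; x=(X[2]+X[3]-X[0]-X[1])/2
print("len",np.linalg.norm(y),np.linalg.norm(x),"y",y/np.linalg.norm(y),"x",x/np.linalg.norm(x),"yaw",np.arctan2(-y[0],y[1]))
c=X.mean(0);a=brentq(lambda a:113+177.5*np.sin(a)+16*np.cos(a)-261.6,.3,1.2)
print(c,"angle",a,"slope",np.arcsin(-x[2]/np.linalg.norm(x)))
# tank near-rim bottom check: front top rim corners in the top view, z=110
P=proj("top")
def onplane(u,v,z):
    A=np.c_[P[:,0],P[:,1],-np.array([u,v,1])]; return np.linalg.solve(A,-(P[:,2]*z+P[:,3]))[:2]
r=[onplane(*p,110) for p in((328,213),(436,197))]; print("rim",r,np.linalg.norm(r[0]-r[1]))
for s in(.5,.8,1.0,):pass
E
```

```text
[[ 578.4 -173.5  281.7]
 [ 597.4 -271.3  278.7]
 [ 625.2 -264.4  246. ]
 [ 605.7 -167.4  248.1]] [0.2 0.2 0.6 0.4] [0.2 0.3 0.8 0.4]
len 99.35323177293934 43.62780903991486 y [-0.2  1.   0. ] x [ 0.6  0.1 -0.8] yaw 0.19503210132958423
[ 601.7 -219.2  263.6] angle 0.896062149181398 slope 0.8642457753470183
rim [array([ 499.9, -116.7]), array([ 528.1, -352.1])] 237.1039122348696
```

```bash
python3 - <<'E'
import cv2
T=cv2.imread("pics/top0.png")
cv2.imwrite("pics/tank.png",cv2.resize(T[95:235,295:475],None,fx=4,fy=4,interpolation=cv2.INTER_CUBIC))
E
```

```text
(no output)
```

View pics/tank.png

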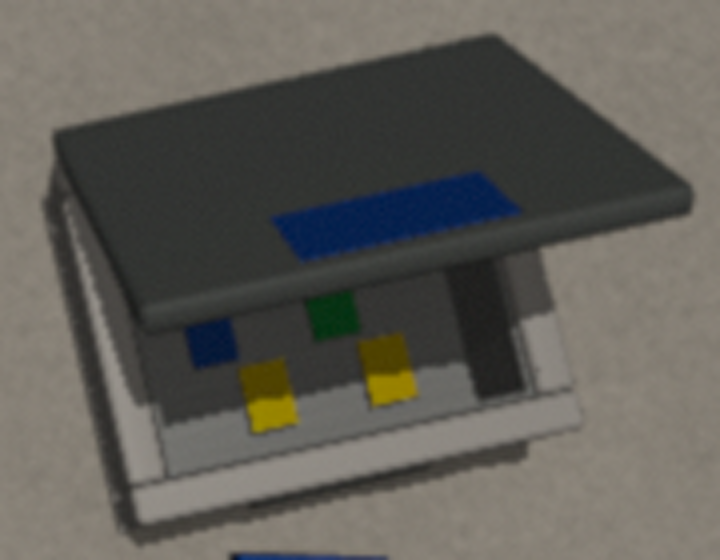

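The lid is open 0.90 rad (from patch height) and the tank yaw is about 0.195. The patch measures 99 x 44 mm and the predicted front rim matches the image. The button spacing of 55 mm also checks out. Next I check reachability for tool tilts along the arc.

```bash
cat > lid.py <<'E'
from vis import *
from scipy.spatial.transform import Rotation as Rn
yaw=.195; h=np.array([np.cos(yaw),np.sin(yaw),0]); ez=np.array([0,0,1.])
A0=.896; patch=np.array([601.7,-219.8,262.])
def xl(a): return np.cos(a)*h-np.sin(a)*ez
def nl(a): return np.sin(a)*h+np.cos(a)*ez
hinge=patch+177.5*xl(A0)-16*nl(A0)
def pose(a,gap,k):
    t=k*a; x=xl(t); z=-nl(t)
    return hinge-177.5*xl(a)+(16+gap)*nl(a), Rn.from_matrix(np.c_[x,np.cross(z,x),z]).as_quat()
E
python3 - <<'E'
from lid import *
np.set_printoptions(precision=2,suppress=True)
print("hinge",hinge)
s=env.read_state()
print("up",env.ik([305,-657,400],s["tool_rot"]))
for k in(1,.8,.6,.4,.2,0):
    r=[env.ik(*pose(a,g,k)) for a,g in((A0,120),(A0,60),(A0,0),(.6,0),(.3,0),(0,0))]
    print(k,[x is not None for x in r], r[1],r[-1])
print("btn",env.ik([587.5,236,130],pose(0,0,0)[1]))
E
```

```text
hinge [ 698.23 -200.73  113.41]
up [ 1.05  0.48  0.01  1.39 -0.    1.27 -0.07]
1 [False, False, True, True, True, True] None [ 0.29  0.56  0.04  2.04 -0.04  0.55 -1.01]
0.8 [False, True, True, True, True, True] [ 0.03  0.82  0.22  1.19  0.12  1.8  -1.16] [ 0.29  0.56  0.04  2.04 -0.04  0.55 -1.01]
0.6 [True, True, True, True, True, True] [ 0.06  0.73  0.17  1.29  0.09  1.62 -1.18] [ 0.29  0.56  0.04  2.04 -0.04  0.55 -1.01]
0.4 [True, True, True, True, True, True] [ 0.1   0.64  0.13  1.4   0.06  1.43 -1.18] [ 0.29  0.56  0.04  2.04 -0.04  0.55 -1.01]
0.2 [True, True, True, True, True, True] [ 0.15  0.56  0.08  1.52  0.03  1.23 -1.17] [ 0.29  0.56  0.04  2.04 -0.04  0.55 -1.01]
0 [True, True, True, True, True, True] [ 0.22  0.48  0.02  1.63 -0.01  1.02 -1.13] [ 0.29  0.56  0.04  2.04 -0.04  0.55 -1.01]
btn [-0.45  0.61 -0.03  1.9   0.03  0.63 -1.87]
```

```bash
python3 - <<'E'
from lid import *
np.set_printoptions(precision=2,suppress=True)
env.grasp()
env.move_l([305.4,-657.5,400],feed=250)
env.move_pose(*pose(A0,120,.6))
env.move_l(*pose(A0,15,.6),feed=150)
s=env.read_state();f0=np.array(s["force"]);print(s["clock"],s["position"],f0,s["grip_width"])
cv2.imwrite("pics/c1.png",env.snapshot("scene")[:,:,::-1])
for g in np.arange(12,-10,-1.5):
    env.move_l(*pose(A0,g,.6),feed=40)
    s=env.read_state();f=np.array(s["force"])-f0
    if np.linalg.norm(f)>1.5: break
print(g,f,s["clock"],s["position"])
E
```

```text
4.725 [ 613.91 -217.63  271.98] [ 0.49 -0.09  0.28] -0.016258366273967047
12.0 [-1.31 -0.37 -0.76] 5.025 [ 611.05 -217.88  269.45]
```

View pics/c1.png

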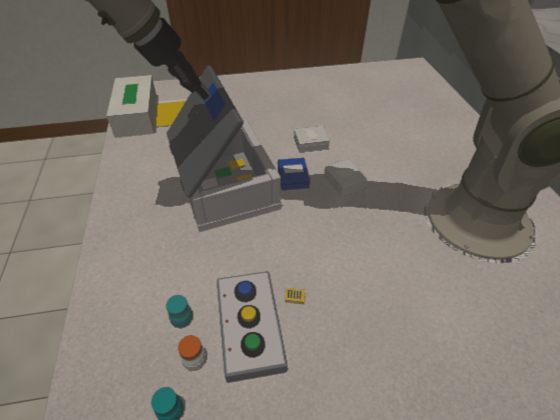

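The fingertips sit just above the patch at about (205,97), and the force reading was only noise. I follow the arc now.

```bash
python3 - <<'E'
from lid import *
np.set_printoptions(precision=1,suppress=True)
def rd():
    s=env.read_state();return np.array(s["force"]),s
env.move_l(*pose(A0,0,.6),feed=40)
f,s=rd();print("contact",f,s["clock"])
for a in np.arange(.8,.09,-.1):
    env.move_l(*pose(a,0,.6),feed=60)
    f,s=rd();print(round(a,2),f,s["clock"])
    if np.linalg.norm(f)>25: raise SystemExit("force")
prev=[]
for g in np.arange(.07,-.06,-.01):
    env.move_l(*pose(g,0,.6),feed=25); f,s=rd()
    print(round(g,3),f,s["position"][2],s["clock"])
    if f[2]>14: break
cv2.imwrite("pics/c2.png",env.snapshot("scene")[:,:,::-1])
E
```

```text
contact [-1.4 -0.1  0.5] 5.475
0.8 [ 0.2 -0.3  0.2] 5.9083
0.7 [-0.1  0.6 -0.4] 6.3583
0.6 [-1.   0.4  1.2] 6.8083
0.5 [0.7 0.2 0.3] 7.2583
0.4 [1.1 0.6 0.8] 7.7083
0.3 [ 0.2 -0.4 -1. ] 8.1583
0.2 [ 0.5 -0.3  0.2] 8.6083
0.1 [-0.6  0.1 -0.4] 9.0583
0.07 [-0.1  0.1  0.2] 141.6727399850595 9.425
0.06 [-0.2 -0.1 -0.8] 139.88981303577359 9.675
0.05 [-1.  -0.2  0.1] 138.117781896306 9.925
0.04 [0.  0.3 0.3] 136.35200780242624 10.175
0.03 [-0.   0.6  0.3] 134.57280216835346 10.425
0.02 [ 0.4 -0.6  0.4] 132.81468847109753 10.675
0.01 [0.4 0.8 0.3] 131.00448544260578 10.925
0.0 [ 0.5  0.3 -0.1] 129.2530019450156 11.175
-0.01 [-4.3  1.4 16.7] 128.9617116948739 11.425
```

View pics/c2.png

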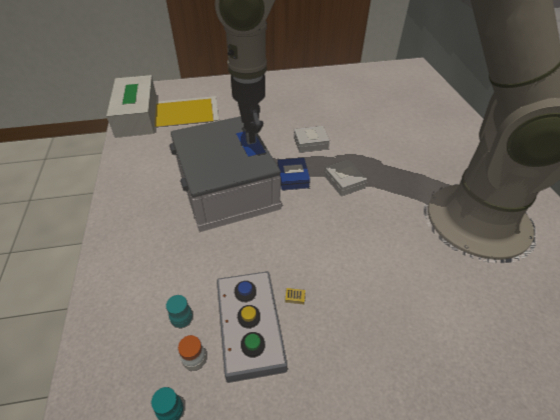

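The lid lies flat on the tank, with the TCP at z = 129.0 (113 + 16) and 17 N against the stop. I back off and go to the green button.

```bash
python3 - <<'E'
from lid import *
np.set_printoptions(precision=2,suppress=True)
q=Rn.from_matrix(np.diag([1,-1,-1])).as_quat()
p=np.array(env.read_state()["position"])
env.move_l(p+[0,0,8],feed=40); env.move_l(p+[0,0,90],feed=150)
B=[587.5,236.1]
env.move_pose(B+[150],q)
env.move_l(B+[70],q,feed=100)
s=env.read_state();print(s["clock"],s["position"],s["force"])
im=env.snapshot("scene");cv2.imwrite("pics/c3.png",cv2.resize(im[60:400,110:330],None,fx=1.75,fy=1.75)[:,:,::-1])
E
```

```text
15.2583 [587.86 236.24  70.49] [-0.15  0.01  0.34]
```

View pics/c3.png

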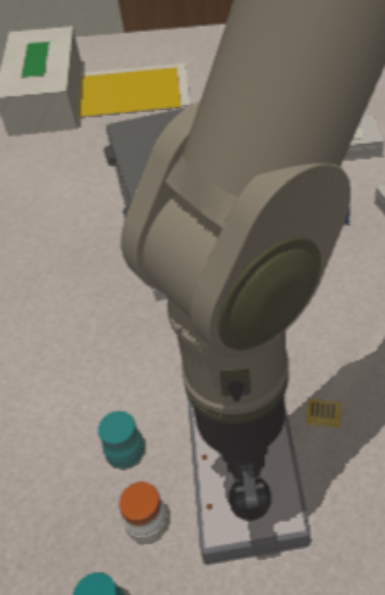

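The closed fingers stand over the green button, clear of the pot and yellow. I press in fine steps.

```bash
python3 - <<'E'
from lid import *
np.set_printoptions(precision=2,suppress=True)
B=[587.5,236.1]
env.move_l(B+[62],feed=40); L=[]
for z in np.arange(61,43,-.5):
    env.move_l(B+[z],feed=20); s=env.read_state(); f=np.mean([env.read_state()["force"][2] for _ in range(4)])
    L.append((z,s["position"][2],f))
    if f>8 or s["clock"]>34: break
print(np.array(L),s["clock"])
E
```

```text
[[61.   61.02  0.15]
 [60.5  60.53  1.84]
 [60.   59.97  0.62]
 [59.5  59.45 -0.26]
 [59.   58.97 -0.42]
 [58.5  58.47 -0.09]
 [58.   57.95  0.59]
 [57.5  57.46 -0.38]
 [57.   57.08  1.25]
 [56.5  56.54  2.02]
 [56.   56.01  2.85]
 [55.5  55.5   1.9 ]
 [55.   55.02  2.54]
 [54.5  54.53  3.34]
 [54.   54.02  3.52]
 [53.5  53.52  2.86]
 [53.   53.    3.74]
 [52.5  52.49  3.6 ]
 [52.   52.    3.69]
 [51.5  51.49  3.61]
 [51.   51.17  6.79]
 [50.5  51.09 10.29]] 21.1583
```

The button touched at about z = 57 and bottomed at 51.1, so it made its full 6 mm of travel with 10 N. I withdraw and check.

```bash
python3 - <<'E'
from lid import *
q=env.read_state()["tool_rot"]
env.move_l([587.5,236.1,64],feed=40); env.move_l([587.5,236.1,200],feed=150)
env.move_pose([480,0,330],q)
env.pause(.2)
S=env.snapshot("scene");T=env.snapshot("top");cv2.imwrite("pics/c4.png",S[:,:,::-1])
for c,a,b in(("green",(252,341),(173,181)),("yellow",(248,313),(196,180)),("blue",(244,287),(220,180))):
    try: print(c,*tri(cen(blob(S,c,a)),cen(blob(T,c,b))))
    except Exception as e: print(c,"hidden",e)
s=env.read_state();print(s["clock"],s["force"])
E
```

```text
green [[587.37542256 237.28192892  58.48265341]] [0.24900542] [0.18119074]
yellow hidden max() iterable argument is empty
blue hidden max() iterable argument is empty
24.1167 [-0.39785804  0.34539516 -0.15005566]
```

View pics/c4.png

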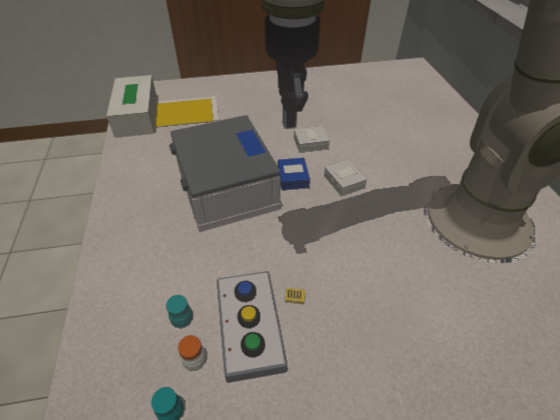

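The lid is flat, the green button is back up, and the pot (190,350), cassette (295,296) and slide box (293,172) are unmoved. The robot is clear of everything.

```bash
python3 -c "
from plant import env
print(env.close_job())"
```

```text
the job is handed in; nothing more can be done
None
```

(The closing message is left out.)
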